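# Clamp a bridge blank in the glue-up jig

### The job

Clamp the dark wooden bridge blank in the jig by pushing the arms of its two cam levers round clockwise (seen from above) with a fingertip, each until it stops: first the end lever (at the end of the blank), so that the blank goes home against the short end fence, then the side lever (beside the blank, on the robot side), so that it goes home against the long fence. Only push the arms, never grip them; do not touch or lift the blank, and leave the glue bottle, the cup and the sanding block where they stand.

Things in the scene. Friction and masses are not known exactly. Their poses are not given: they have to be found in the camera images.
- jig: Plywood jig fixed flat on the bench, turned about the vertical only. Origin on the bench surface; board x -75 to +85, y -140 to +100 mm, 18 thick. +x points roughly away from the robot, +y to its left. Fences 14 mm high: long one's inner face at x = +47 (y -50 to +85), short end one's at y = +70 (x +9 to +47). End jaw slides along +y, side jaw along +x, 11 mm over a lever's swing.
- end_pivot (a point): On the end lever's vertical axis at mid-height of its arm, 44 mm above the bench; at x = +30, y = -89.5 mm in the jig.
- end_tip (a point): On the centreline of the end lever's arm, 90 mm from the pivot (the arm ends at 95 mm), mid-height. Arm: straight level wooden bar 14 mm wide, 37 to 51 mm above the bench; below it, farther than 31 mm from the pivot (the cam disc), is only the flat board, then the bench. At joint 0 it points along the jig's -y, closed roughly along -x.
- end_lever (a joint): Angle of the end lever: 0 = fully open, 1.5 rad = fully closed, at a hard stop; grows as the arm turns CLOCKWISE seen from above. Starts between 0 and 0.35. Needs about 0.1 N m (some 1.5 N pushed at 65 mm from the pivot), stays where it is left, and through its cam drives the jaw that pushes the blank.
- side_pivot (a point): On the side lever's vertical axis at mid-height of its arm, 44 mm above the bench; at x = -26.5, y = +10 mm in the jig.
- side_tip (a point): As end_tip, for the side lever (same size). At joint 0 the arm points along the jig's -x (towards the robot), closed roughly along +y. Both arms are laminated: a pale strip along the trailing side, where a finger closing the lever pushes, a dark strip along the other, leading side; fingers pressing both sides at once count as gripping.
- side_lever (a joint): Angle of the side lever: 0 = fully open, 1.5 rad = fully closed, at a hard stop; grows as the arm turns CLOCKWISE seen from above. Starts between 0 and 0.35. Needs about 0.1 N m (some 1.5 N pushed at 65 mm from the pivot), stays where it is left, and through its cam drives the jaw that pushes the blank.
- blank_mid (a point): Centre of the loose bridge blank, a dark wooden bar 34 x 120 x 16 mm (jig x, y, z) lying flat on the jig's board, 60 to 130 g. Clamped home its centre is at x = +30, y = +10 mm in the jig; it starts 3 to 5 mm short of both fences.
- blank: The same bridge blank; origin at the centre of its underside, y along its length.
- glue_mid (a point): Centre of the loose white glue bottle, 52 mm across, 130 mm tall, standing at the jig's left.
- cup_mid (a point): Centre of the loose white plastic cup, 72 mm across, 75 mm tall, beyond the jig.
- sander_mid (a point): Centre of the loose cork sanding block, 47 x 90 x 26 mm, beyond the jig.
There are look-alikes about, which are no part of the job. What is meant by the blank is not orange or turquoise, and is the smaller of those in its own colour.

How it is judged:
By the outcome, as a careful person would: the job done as asked, in the order asked, and still so for the second after the job is handed in, with the robot touching nothing.
It also fails if it takes over 56 s, if anything falls off the work surface, if the arm or the gripper's body presses on something with over 40 N, if the wrist force passes 120 N, or if a joint passes its speed limit or range.

### The arm

A 7-joint arm with a two-finger parallel gripper is mounted at the origin on the work surface. World frame = base frame: x ahead of the robot, y to its left, z up, the work surface at z = 0. Lengths are in m, angles in degrees, forces in N, time in s.
With the tool pointing down it reaches from about 0.425 to 0.925 m from the base axis. Payload 6.8 kg.
Tool frame: the origin (TCP) lies at the very end of the fingers, on their centre line; the grasp point (between the pads) lies 19 mm behind it (bot.grip_depth is the distance from the TCP to the grasp point, in m); z points along the fingers, y is the direction in which the jaws open and shut (so a half turn about z gives the same grasp; the last joint's range is limited). The gripper opens to 88 mm and grips with 3 to 60 N. Pads are 20 mm wide; open, the fingers measure 115 mm over their backs; the gripper's body (75 mm by 178 mm) begins 61 mm behind the grasp point.
Start: joints at [-77.298, 27.33, 1.283, 89.118, -0.659, 63.558, -4.761], TCP at [0.219, 0.639, 0.223] pointing down, gripper open.
Joint ranges: [-169.35, 169.35], [-19.33, 120.38], [-80.79, 83.38], [13.8, 139.57], [-78.32, 258.32], [9.67, 109.79], [-169.56, 169.56]. Speed limits (degrees/s): [136.94, 136.94, 180, 180, 180, 180, 180].

### API

Orientations are given as a 3x3 rotation matrix whose columns are the frame's x, y, z axes.
In Python, from rig import bot gives the robot as it stands. Calls block until the motion is done:
- bot.movep(position, orientation): joint-space move of the TCP to a pose.
- bot.servo_line(position, rot=None, feed=0.15): straight line of the TCP; rot=None keeps the orientation; feed is the mean speed in m/s.
- bot.move_j(angles): joint-space move.
- bot.command_gripper(opening): finger opening in m; the grip force is fixed at half the most; returns when the fingers have stopped.
- bot.sleep(seconds).
- bot.inverse_kinematics(position, orientation): joint angles nearest the present ones, or None.
- bot.state(): the state.
- bot.read_camera(name): name is "side" or "top"; returns a dict with "color" (420x560x3 uint8, blue, green, red), "camera_matrix" (3x3 intrinsics, pixels), "k1" (the pictures are not rectified: a ray, as slopes to the right and down, at radius r is drawn at 1 + k1 r^2 times it, then the intrinsics apply), "eye" and "rotation" of the camera in the world. Camera axes: x right, y down, z forward; pixel columns grow to the right and rows downward; lengths in m; the calibration is good to about 2 mm. A picture is of the moment at which its call begins. There is no depth.
A pose or a line that the arm cannot do raises bot.IKError and nothing moves.
- bot.job_done(): hands the job in, once; it reports no verdict.
The state is a dict: "clock": time; "joints": joint angles; "dq": joint speeds; "joint_efforts": joint torques, N m; "ee_pos": TCP position; "tcp_rot": TCP orientation; "wrist_force": force on the tool from outside, world axes, zero at the start; "torque": the same for the moment, N m; "finger_gap": finger opening in m.
Only numpy, scipy, OpenCV 4.12 (cv2) and the standard library are available. Lean on these libraries where they do the work, as an engineer would, in place of code of your own. Each camera call takes 0.05 s, during which the arm holds its last target. There are 200 camera calls.

## Working session

There is one attempt and no reset: what is moved stays moved. The work goes in short steps, each a Python script; the robot and the scene stay as the last script left them, time stands still between calls to the robot, and variables do not carry over. Pictures are saved under pics/ and viewed, about 8 in all and at most 12, crops included, and the job is handed in when it is done.

```bash
mkdir -p pics; cat > h.py <<'E'
import numpy as np, cv2
from rig import bot
def shot(name,fn):
    c=bot.read_camera(name); cv2.imwrite(f'pics/{fn}.png',c['color']); np.save(f'pics/{fn}.npy',c,allow_pickle=True); return c
def load(fn): return np.load(f'pics/{fn}.npy',allow_pickle=True).item()
def ray(c,px):
    K=np.array(c['camera_matrix']);k=c['k1']
    px=np.atleast_2d(np.array(px,float))
    s=cv2.undistortPoints(px.reshape(-1,1,2),K,np.array([k,0,0,0,0.])).reshape(-1,2)
    return np.c_[s,np.ones(len(s))]@np.array(c['rotation']).T
def onz(c,px,z):
    d=ray(c,px);e=np.array(c['eye']);return e+d*((z-e[2])/d[:,2])[:,None]
def proj(c,P):
    P=np.atleast_2d(P);q=(P-c['eye'])@np.array(c['rotation']);s=q[:,:2]/q[:,2:]
    s=s*(1+c['k1']*(s**2).sum(1,keepdims=True));K=np.array(c['camera_matrix'])
    return s@K[:2,:2].T+K[:2,2]
E
python3 - <<'E'
from h import *
for n in('top','side'):
    c=shot(n,n+'0'); print(n,c['eye'],c['rotation'],c['camera_matrix'],c['k1'])
s=bot.state();print(s['clock'],s['tcp_rot'])
E
```

```text
top [0.44789804 0.09227623 1.13389053] [[ 0.01659826 -0.99052367  0.13633542]
 [-0.99984163 -0.01731843 -0.0040978 ]
 [ 0.00642008 -0.13624581 -0.99065426]] [[502.53213612   0.         283.04480678]
 [  0.         502.53213612 207.52672021]
 [  0.           0.           1.        ]] -0.011906295686343793
side [ 0.51515664 -0.50462926  0.48419271] [[ 0.9955782  -0.05876773  0.07328296]
 [-0.09366874 -0.56222648  0.82166146]
 [-0.00708556 -0.82489256 -0.56524513]] [[382.52908591   0.         278.76269729]
 [  0.         382.52908591 208.25955154]
 [  0.           0.           1.        ]] -0.07864122228371655
0.1 [[-9.46119916e-01  3.23816218e-01 -4.00542013e-04]
 [ 3.23816443e-01  9.46118651e-01 -1.55221442e-03]
 [-1.23671936e-04 -1.59828307e-03 -9.99998715e-01]]
```

View pics/top0.png

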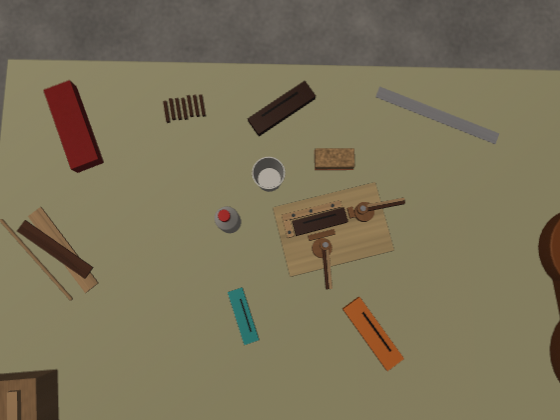

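View pics/side0.png

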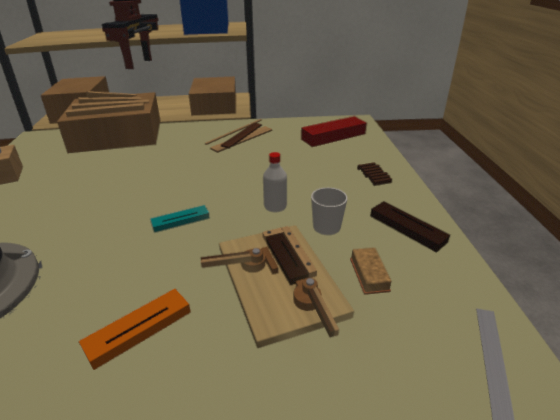

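The top view shows the jig at about (333,230), the blank at (320,221), the end lever at pivot (363,210) with its arm out to (404,202), and the side lever at pivot (325,245) with its arm to (329,288). Next I measure the jig pose from the board contour.

```bash
cat > m.py <<'E'
from h import *
def jig(fn):
    c=load(fn);im=c['color'];hsv=cv2.cvtColor(im,cv2.COLOR_BGR2HSV)
    roi=np.zeros(im.shape[:2],np.uint8);roi[175:300,262:415]=1
    print('hue table',hsv[300,290],'board',hsv[225,385],hsv[262,300])
    m=((hsv[...,0]<22)&(roi>0)).astype(np.uint8)
    m=cv2.morphologyEx(cv2.morphologyEx(m,cv2.MORPH_CLOSE,np.ones((9,9))),cv2.MORPH_OPEN,np.ones((25,25)))
    cn=max(cv2.findContours(m,0,1)[0],key=cv2.contourArea)[:,0]
    W=onz(c,cn,.018)[:,:2]
    r=cv2.minAreaRect((W*1000).astype(np.float32));print(r)
    return c,m,r
def frame(r):
    b=cv2.boxPoints(r)/1000; ctr=b.mean(0)
    e=b[1]-b[0] if np.linalg.norm(b[1]-b[0])>np.linalg.norm(b[2]-b[1]) else b[2]-b[1]
    y=e/np.linalg.norm(e); y=y if y[1]>0 else -y
    x=np.array([y[1],-y[0]]); R=np.c_[x,y]
    return R, ctr-R@[.005,-.020]
if __name__=='__main__':
    c,m,r=jig('top0');R,o=frame(r);print('yaw',np.degrees(np.arctan2(R[1,0],R[0,0])),'o',o)
    im=c['color'].copy(); 
    s=load('side0'); sim=s['color'].copy()
    w=lambda x,y,z:np.r_[R@[x,y]+o,z]
    pts=[w(*p) for p in [(-.075,-.14,.018),(.085,-.14,.018),(.085,.1,.018),(-.075,.1,.018),(.03,-.0895,.051),(-.0265,.01,.051),(.047,-.05,.032),(.047,.085,.032)]]
    a=im[170:310,255:425];A=cv2.resize(a,None,fx=4.5,fy=4.5,interpolation=cv2.INTER_CUBIC)
    for p in proj(c,pts): cv2.circle(A,tuple(((p-[255,170]+.5)*4.5).astype(int).tolist()),3,(255,0,255),1)
    cv2.imwrite('pics/a1.png',cv2.convertScaleAbs(A,alpha=1.6))
    a=sim[210:350,190:360];A=cv2.resize(a,None,fx=4.2,fy=4.2,interpolation=cv2.INTER_CUBIC)
    for p in proj(s,pts): cv2.circle(A,tuple(((p-[190,210]+.5)*4.2).astype(int).tolist()),3,(255,0,255),1)
    cv2.imwrite('pics/a2.png',cv2.convertScaleAbs(A,alpha=1.4))
E
python3 m.py
```

```text
hue table [ 24  74 131] board [ 19 104 142] [ 18 106 149]
((554.896484375, -28.776504516601562), (165.2962188720703, 248.53704833984375), 15.176567077636719)
yaw 15.1765785 o [ 0.54483496 -0.01078301]
```

View pics/a1.png

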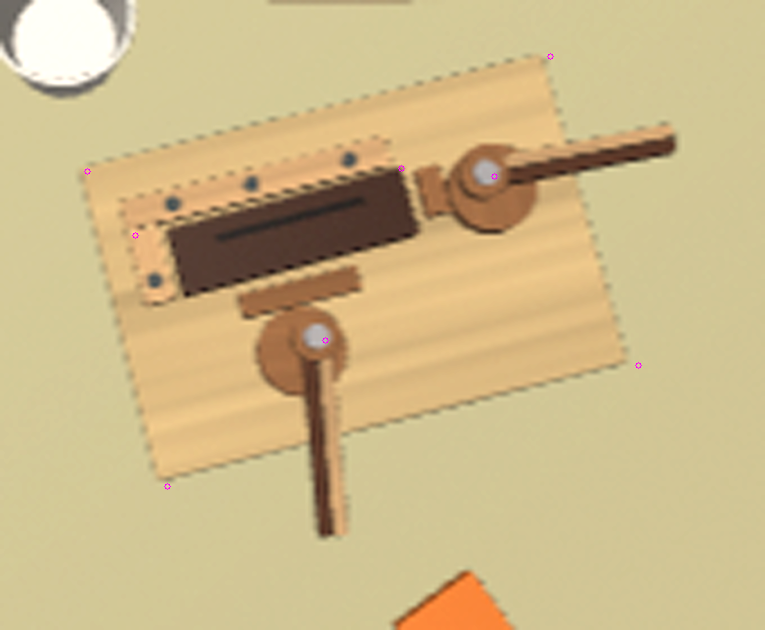

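View pics/a2.png

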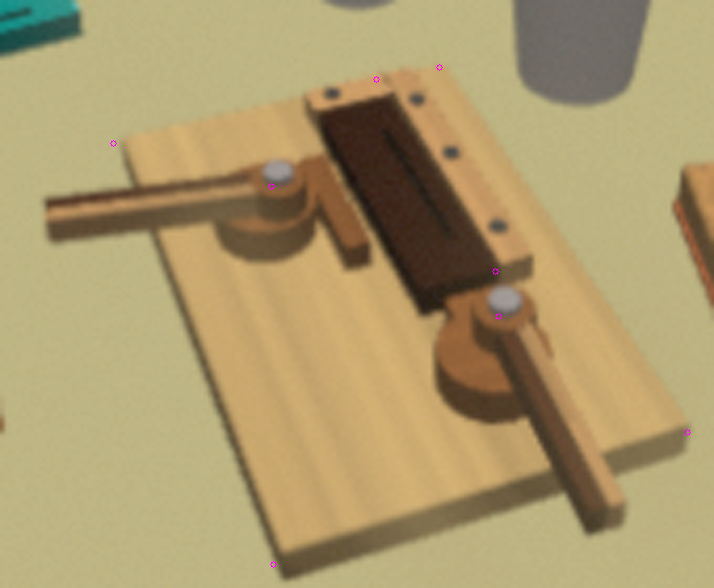

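The crops show that the mask box overshoots, because the arms are inside it. The true board corners in the top crop are (83,167), (548,57), (626,362) and (160,480). The pale strips are on the +x side of the end arm and the −y side of the side arm. I'll refit the rigid frame from the corners and cross-check it in the side view.

```bash
cat > pose.py <<'E'
from h import *
c=load('top0');s=load('side0')
up=lambda q,k,o:(np.array(q)+.5)/k-.5+o
B=np.array([(85,100),(85,-140),(-75,-140),(-75,100)])/1000.
W=onz(c,up([(83,167),(548,57),(626,362),(160,480)],4.5,[255,170]),.018)[:,:2]
U,_,Vt=np.linalg.svd((B-B.mean(0)).T@(W-W.mean(0)));R=Vt.T@U.T;o=W.mean(0)-R@B.mean(0)
yaw=np.arctan2(R[1,0],R[0,0])
w=lambda x,y,z=.044:np.r_[R@[x,y]+o,z]
piv={'end':w(.03,-.0895),'side':w(-.0265,.01)}
base={'end':yaw-np.pi/2,'side':yaw+np.pi}   # arm heading at joint 0; heading decreases
def ang(l,tip): d=np.array(tip)[:2]-piv[l][:2]; return (base[l]-np.arctan2(d[1],d[0])+np.pi)%(2*np.pi)-np.pi
E
python3 - <<'E'
from pose import *
print('yaw',np.degrees(yaw),'o',o,'res mm',(1000*(B@R.T+o-W)).round(1).tolist(),'det',np.linalg.det(R))
print('sizes',np.linalg.norm(np.diff(W,axis=0),axis=1))
S=onz(s,up([(123,140),(283,550),(687,425)],4.2,[190,210]),.018)[:,:2]
print('side res mm',((B[[3,2,1]]@R.T+o-S)*1000).round(1).tolist())
print('piv',piv)
# arm ends, top surface z=.051
for l,p in (('end',(675,139)),('side',(334,535))):
    t=onz(c,up(p,4.5,[255,170]),.051)[0]; print(l,'ang',ang(l,t),'len',np.linalg.norm((t-piv[l])[:2]))
for l,p in (('end',(607,513)),('side',(47,205))):
    t=onz(s,up(p,4.2,[190,210]),.051)[0]; print('side view',l,ang(l,t),np.linalg.norm((t-piv[l])[:2]))
print('bottle',onz(c,[226,217],.12)[0],'cup',onz(c,[269,172],.07)[0])
Z=np.array([0,0,-1.])
for l in('end','side'):
  for r in (1,-1):
    q=[]
    for a in np.linspace(0.2,1.5,5):
        h=base[l]-a; u=np.array([np.cos(h),np.sin(h),0]); y=r*np.array([u[1],-u[0],0])
        M=np.c_[np.cross(y,Z),y,Z]; p=piv[l]+.068*u-r*y*.021;p[2]=.029
        k=bot.inverse_kinematics(p,M); q.append(None if k is None else np.round(k[[0,6]] if hasattr(k,'shape') else [k[0],k[6]],0).tolist())
    print(l,r,q)
E
```

```text
yaw 14.58528839019097 o [ 0.54641594 -0.00752372] res mm [[0.6, 0.6], [1.2, 0.8], [-1.4, -2.3], [-0.4, 0.9]] det 1.0
sizes [0.24005708 0.15679334 0.23717169]
side res mm [[-2.1, 2.2], [-3.6, -1.9], [-0.5, -1.4]]
piv {'end': array([ 0.59798712, -0.08658485,  0.044     ]), 'side': array([ 0.51825172, -0.00451923,  0.044     ])}
end ang 0.047666293509381674 len 0.09284975458347247
side ang 0.1683736882158584 len 0.09405099743594446
side view end 0.03766541238435428 0.09638210144702113
side view side 0.18749478693603905 0.09238661518382406
bottle [0.56599607 0.20355492 0.12      ] cup [0.67115195 0.11946135 0.07      ]
end 1 [[-34.0, -115.0], [-34.0, -131.0], [1.0, 163.0], [-1.0, 146.0], [-5.0, 128.0]]
end -1 [[-15.0, 38.0], [-15.0, 21.0], [-17.0, 4.0], [-19.0, -13.0], [-21.0, -32.0]]
side 1 [[-19.0, 105.0], [-23.0, 84.0], [-25.0, 62.0], [-28.0, 41.0], [-30.0, 22.0]]
side -1 [[-38.0, -52.0], [-45.0, -67.0], [-60.0, -67.0], [-62.0, -89.0], [-63.0, -110.0]]
```

The measured arm lengths come out at 92 to 96 mm, against 95 mm in the spec, and the two views agree to about 3 mm. The start angles are about 0.04 (end) and 0.17 (side). Pushing the end lever first.

```bash
cat > push.py <<'E'
from pose import *
Z=np.array([0,0,-1.]);RAD=.068
def pose(l,a,r,off,z):
    h=base[l]-a;u=np.array([np.cos(h),np.sin(h),0]);t=np.array([u[1],-u[0],0]) # t: push direction
    y=r*t; p=piv[l]+RAD*u-off*t; p[2]=z
    return p,np.c_[np.cross(y,Z),y,Z],t
def push(l,r,a0,zlow=.029,off=.0205):
    p,M,t=pose(l,a0,r,.032,.20); bot.movep(p,M)
    p[2]=zlow; bot.servo_line(p,M,feed=.12)
    f0=np.array(bot.state()['wrist_force']); log=[]
    for a in [a0]+list(np.arange(a0+.06,1.60,.06)):
        p,M,t=pose(l,a,r,off,zlow); bot.servo_line(p,M,feed=.05)
        f=np.array(bot.state()['wrist_force'])-f0; ft=-f@t; log.append((round(a,2),round(ft,1),round(np.linalg.norm(f),1)))
        if ft>14 : break
    print(l,log,'clock',bot.state()['clock'])
def leave(l,r,a=1.5,zlow=.029):
    p,M,t=pose(l,a,r,.035,zlow); bot.servo_line(p,M,feed=.08)
    p[2]=.20; bot.servo_line(p,M,feed=.15)
    print('left',bot.state()['clock'])
E
python3 - <<'E'
from push import *
bot.command_gripper(0.0)
push('end',-1,.05)
shot('top','top1')
E
```

```text
end [(0.05, np.float64(0.3), np.float64(0.5)), (np.float64(0.11), np.float64(-0.1), np.float64(0.4)), (np.float64(0.17), np.float64(-0.2), np.float64(0.9)), (np.float64(0.23), np.float64(0.1), np.float64(0.2)), (np.float64(0.29), np.float64(-0.5), np.float64(1.2)), (np.float64(0.35), np.float64(-0.4), np.float64(1.4)), (np.float64(0.41), np.float64(-0.7), np.float64(1.8)), (np.float64(0.47), np.float64(0.6), np.float64(1.2)), (np.float64(0.53), np.float64(0.6), np.float64(1.2)), (np.float64(0.59), np.float64(0.1), np.float64(0.7)), (np.float64(0.65), np.float64(-0.2), np.float64(1.3)), (np.float64(0.71), np.float64(0.1), np.float64(0.4)), (np.float64(0.77), np.float64(0.2), np.float64(0.5)), (np.float64(0.83), np.float64(-0.4), np.float64(0.6)), (np.float64(0.89), np.float64(0.4), np.float64(1.1)), (np.float64(0.95), np.float64(0.6), np.float64(1.0)), (np.float64(1.01), np.float64(0.5), np.float64(0.6)), (np.float64(1.07), np.float64(1.1), np.float64(1.5)), (np.float64(1.13), np.float64(1.7), np.float64(1.7)), (np.float64(1.19), np.float64(0.3), np.float64(0.4)), (np.float64(1.25), np.float64(1.0), np.float64(1.5)), (np.float64(1.31), np.float64(-0.1), np.float64(0.5)), (np.float64(1.37), np.float64(0.2), np.float64(0.4)), (np.float64(1.43), np.float64(0.4), np.float64(1.2)), (np.float64(1.49), np.float64(-0.4), np.float64(0.8)), (np.float64(1.55), np.float64(2.0), np.float64(2.1))] clock 12.775
```

```bash
python3 - <<'E'
from h import *
shot('side','side1')
for n,(y,x) in {'top1':(170,255),'side1':(200,190)}.items():
    a=load(n)['color'][y:y+140,x:x+170]; cv2.imwrite(f'pics/c_{n}.png',cv2.convertScaleAbs(cv2.resize(a,None,fx=2.3,fy=2.3,interpolation=2),alpha=1.6))
cv2.imwrite('pics/b1.png',np.hstack([cv2.imread('pics/c_top1.png'),cv2.imread('pics/c_side1.png')]))
E
```

```text
(no output)
```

View pics/b1.png

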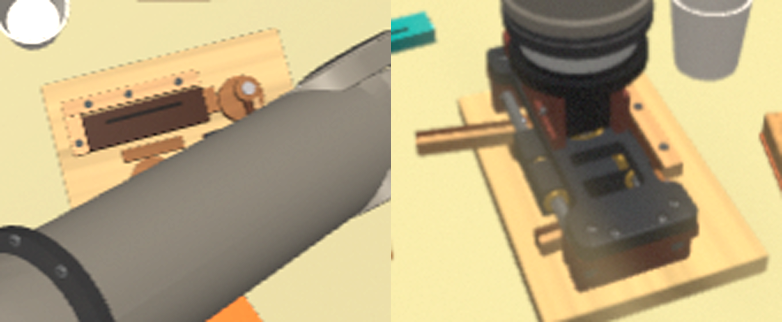

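The end lever has turned and the jaw is at the blank, but the force shows no hard stop yet. I'll keep pushing until it does.

```bash
python3 - <<'E'
from push import *
for a in np.arange(1.58,1.90,.02):
    p,M,t=pose('end',a,-1,.0205,.029); bot.servo_line(p,M,feed=.03); bot.sleep(.05)
    s=bot.state(); f=np.array(s['wrist_force']); ft=-f@t; print(round(a,2),round(ft,1),f.round(1), np.linalg.norm(np.array(s['ee_pos'])-p).round(4))
    if ft>14: break
leave('end',-1)
shot('top','top2');shot('side','side2')
for n,(y,x) in {'top2':(170,255),'side2':(200,190)}.items():
    a=load(n)['color'][y:y+140,x:x+170]; cv2.imwrite(f'pics/c_{n}.png',cv2.convertScaleAbs(cv2.resize(a,None,fx=2.3,fy=2.3,interpolation=2),alpha=1.6))
cv2.imwrite('pics/b2.png',np.hstack([cv2.imread('pics/c_top2.png'),cv2.imread('pics/c_side2.png')]))
E
```

```text
1.58 6.9 [ 2.8 -6.5 -3.6] 0.0023
1.6 9.7 [ 5.1 -8.8 -5.3] 0.0037
1.62 13.3 [  5.3 -12.5  -9. ] 0.0052
1.64 18.1 [  7.9 -16.9 -11.5] 0.0065
left 15.8167
```

View pics/b2.png

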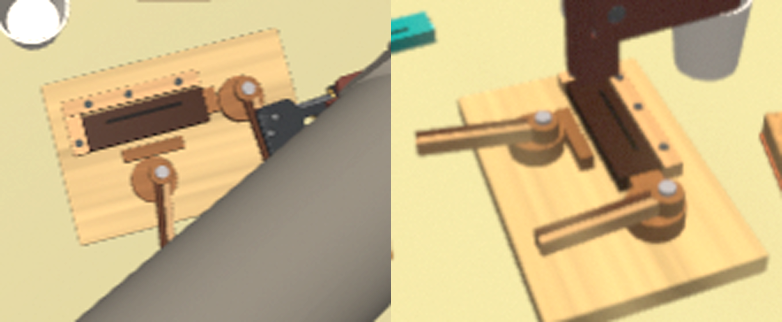

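The force climbed steadily to 18 N with the arm standing still, so that is the hard stop. The side view shows the end arm pointing along jig −x with its tip at crop (538,240). Now the side lever, with the same procedure and the range extended.

```bash
sed -i 's/1.60,.06/1.76,.04/; s/feed=.05)/feed=.06)/' push.py; python3 - <<'E'
from push import *
t=onz(load('side2'),up([(541-391,238)],2.3,[190,200]),.051)[0]; print('end angle',ang('end',t),np.linalg.norm((t-piv['end'])[:2]))
push('side',1,.15)
leave('side',1)
p=bot.state()['ee_pos']; bot.servo_line([p[0]-.02,p[1],.30],feed=.2)
# swing clear of the view: back to the start configuration
bot.move_j([-77.298,27.33,1.283,89.118,-0.659,63.558,-4.761]); bot.sleep(.3)
print(bot.state()['clock'])
shot('top','top3');shot('side','side3')
for n,(y,x) in {'top3':(140,205),'side3':(170,190)}.items():
    a=load(n)['color'][y:y+170,x:x+210]; cv2.imwrite(f'pics/c_{n}.png',cv2.convertScaleAbs(cv2.resize(a,None,fx=3.4 if n=='top3' else 1.9,fy=3.4 if n=='top3' else 1.9,interpolation=2),alpha=1.6))
a=load('side3')['color'][200:340,190:360];cv2.imwrite('pics/c_side3.png',cv2.convertScaleAbs(cv2.resize(a,None,fx=4.2,fy=4.2,interpolation=2),alpha=1.5))
E
```

```text
end angle 1.4681238244651054 0.09064288151940988
side [(0.15, np.float64(1.4), np.float64(1.5)), (np.float64(0.21), np.float64(1.9), np.float64(2.3)), (np.float64(0.25), np.float64(2.2), np.float64(2.2)), (np.float64(0.29), np.float64(1.4), np.float64(1.4)), (np.float64(0.33), np.float64(1.5), np.float64(1.6)), (np.float64(0.37), np.float64(1.1), np.float64(1.2)), (np.float64(0.41), np.float64(1.7), np.float64(2.0)), (np.float64(0.45), np.float64(-0.4), np.float64(0.5)), (np.float64(0.49), np.float64(1.8), np.float64(1.9)), (np.float64(0.53), np.float64(1.4), np.float64(1.5)), (np.float64(0.57), np.float64(0.4), np.float64(0.8)), (np.float64(0.61), np.float64(-0.1), np.float64(0.3)), (np.float64(0.65), np.float64(1.6), np.float64(1.6)), (np.float64(0.69), np.float64(1.0), np.float64(1.5)), (np.float64(0.73), np.float64(0.5), np.float64(1.0)), (np.float64(0.77), np.float64(-0.2), np.float64(1.0)), (np.float64(0.81), np.float64(0.0), np.float64(0.9)), (np.float64(0.85), np.float64(0.4), np.float64(1.1)), (np.float64(0.89), np.float64(0.6), np.float64(0.8)), (np.float64(0.93), np.float6
[... 337 characters left out ...]
loat64(1.0)), (np.float64(1.21), np.float64(1.1), np.float64(1.2)), (np.float64(1.25), np.float64(0.8), np.float64(1.0)), (np.float64(1.29), np.float64(1.6), np.float64(1.7)), (np.float64(1.33), np.float64(1.6), np.float64(2.0)), (np.float64(1.37), np.float64(0.9), np.float64(1.2)), (np.float64(1.41), np.float64(1.7), np.float64(2.1)), (np.float64(1.45), np.float64(0.9), np.float64(1.0)), (np.float64(1.49), np.float64(1.3), np.float64(1.7)), (np.float64(1.53), np.float64(1.3), np.float64(1.3)), (np.float64(1.57), np.float64(5.4), np.float64(6.1)), (np.float64(1.61), np.float64(12.0), np.float64(13.6)), (np.float64(1.65), np.float64(20.2), np.float64(25.5))] clock 28.9583
left 30.7083
34.6417
```

View pics/c_top3.png

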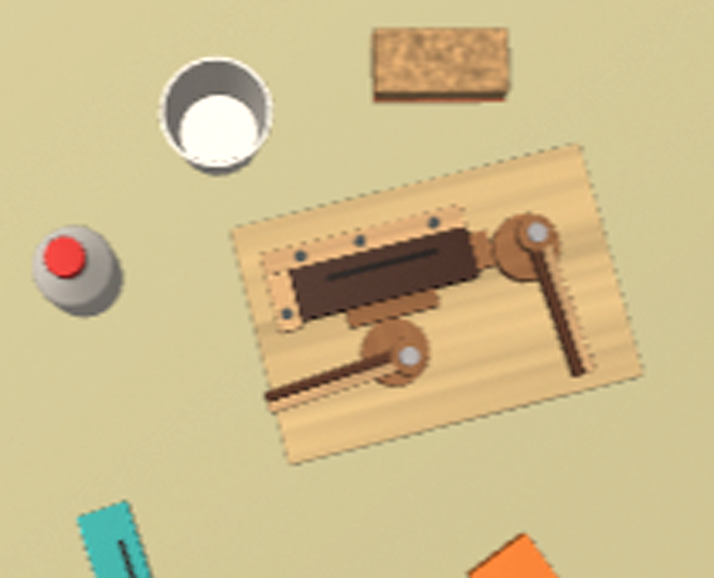

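View pics/c_side3.png

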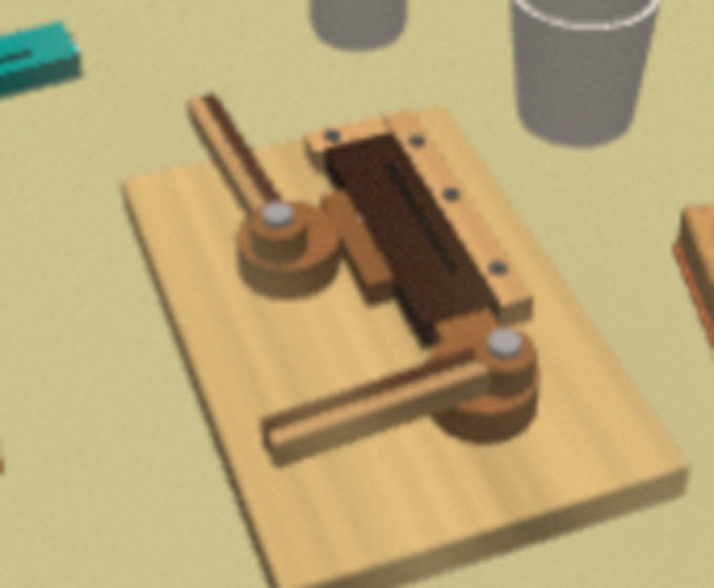

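Both arms look closed and the blank sits in the fence corner. I'll check that numerically, including whether the bystanders moved, before handing in.

```bash
python3 - <<'E'
from pose import *
T=load('top3')
for l,p in (('end',(583,373)),('side',(270,403))):
    t=onz(T,up(p,3.4,[205,140]),.051)[0];print(l,ang(l,t).round(3),np.linalg.norm((t-piv[l])[:2]).round(4))
S=load('side3')
for l,p in (('end',(268,432)),('side',(201,97))):
    t=onz(S,up(p,4.2,[190,200]),.051)[0];print('sv',l,ang(l,t).round(3),np.linalg.norm((t-piv[l])[:2]).round(4))
def blank(fn):
    c=load(fn); v=c['color'].max(2); m=((v<75)).astype(np.uint8); roi=np.zeros_like(m); roi[204:238,288:351]=1
    m=cv2.morphologyEx(m*roi,cv2.MORPH_OPEN,np.ones((7,7)))
    cn=max(cv2.findContours(m,0,1)[0],key=cv2.contourArea)[:,0]
    W=onz(c,cn,.034)[:,:2]; r=cv2.minAreaRect(((W-o)@R*1000).astype(np.float32)); return np.round(np.r_[r[0],r[1],r[2]],1)
print('blank jig mm before/after',blank('top0'),blank('top3'))
d=cv2.absdiff(load('top0')['color'],T['color']).max(2)
for n,(x0,x1,y0,y1) in dict(glue=(205,245,200,240),cup=(248,292,150,195),sander=(308,360,142,175)).items(): print(n,'px changed',(d[y0:y1,x0:x1]>40).sum())
E
```

```text
end 1.523 0.0927
side 1.488 0.0936
sv end 1.493 0.0921
sv side 1.505 0.0941
blank jig mm before/after [ 26.5   7.7  34.1 119.3   1.3] [ 29.9  11.3  34.9 118.5   0.4]
glue px changed 0
cup px changed 0
sander px changed 0
```

```bash
python3 -c "
from rig import bot
print(bot.state()['clock'],bot.state()['wrist_force']);bot.job_done()"
```

```text
34.7417 [0.33683228 0.2067658  0.30758619]
the job is handed in; nothing more can be done
```

The blank is clamped and the job is handed in at 34.7 s. With the gripper closed, I pushed the pale side of the end lever's arm first, then the side lever's. Each went round until the force rose at the hard stop (about 18 N and 20 N along the push). I then backed off, lifted clear and returned the arm to its start pose.

Last checks:
- **Levers:** the end lever reads 1.49–1.52 rad and the side lever 1.49–1.51 rad over the two cameras, against 1.5 for fully closed.
- **Blank:** its centre moved from (26.5, 7.7) to (29.9, 11.3) mm in the jig, against a target of (30, 10). The 1.3 mm left over in y is within the roughly 2 mm calibration error. It lies square to the jig within 0.4°.
- **Other objects:** the glue bottle, cup and sanding block show no pixel change from the first picture.
- **Robot:** it is touching nothing, with under 0.6 N at the wrist.

Two things disagreed along the way:
- **Jig pose:** my first estimate was about 8 mm too large on the board size, so I refitted it from the board's corners. The two camera views then agreed to about 4 mm.
- **End lever:** the first push ran out of its planned range before reaching the stop, so I pushed on until the stop was felt.

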